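Clamp a glued tablet for curing

TASK

The tablet's new screen is glued and must be clamped while it cures. First turn the lamp's dial to the red dot (off); then clip every blue spring clamp on the table onto the tablet's upright side edges, each at its own white mark with the jaws gripping both faces, using both sides; and last turn the dial to the green dot and let go. Do not press the gripper against the tablet or disturb the mouse, screwdriver and tape roll.

Things in the scene. Friction and masses are not known exactly. Their poses are not given: they have to be found in the camera images.
- tablet: Tablet upright in a fixed cradle: 12 mm thick (x), 190 wide (y), from z 25 to 175 mm; origin on the table under its centre. Screen looks along -x. Cradle foot 70 x 130 x 20 mm, lamp bars on it up to z 33. Its upright side edges face +y (left) and -y (right), with white marks on both faces at four clamping spots
- left_low (a point): Lower white mark at the tablet's left (+y) edge: mid-thickness, 8 mm inside the edge, 65 mm above the table; axes as the tablet's. A clamp's bite point belongs here, the clamp lying level, jaws pointing inward.
- left_high (a point): Upper white mark at the tablet's left (+y) edge: mid-thickness, 8 mm inside the edge, 140 mm above the table; axes as the tablet's. A clamp's bite point belongs here, the clamp lying level, jaws pointing inward. Fill the mark below it first: an upper clamp's handles block the gripper's way to a lower one
- right_low (a point): Lower white mark at the tablet's right (-y) edge: mid-thickness, 8 mm inside the edge, 65 mm above the table; axes as the tablet's. A clamp's bite point belongs here, the clamp lying level, jaws pointing inward.
- right_high (a point): Upper white mark at the tablet's right (-y) edge: mid-thickness, 8 mm inside the edge, 140 mm above the table; axes as the tablet's. A clamp's bite point belongs here, the clamp lying level, jaws pointing inward. Fill the mark below it first: an upper clamp's handles block the gripper's way to a lower one
- clip1: Blue spring clamp like a big clothes peg, orange jaws, 50 g, lying on its side, 28 mm thick, 118 long; may be absent. Origin: on its pivot at mid-thickness; z = pivot axis (shape same upside down). Axes are its +y arm's; with joint angle q its middle line, pivot to jaws, is cos(q/2)*x - sin(q/2)*y. Pads (20 long) 40 to 60 mm ahead of the pivot; handles reach 58 mm behind it
- clip1_arm (a joint): Opening of clip1 (rad): 0 shut, 0.16 pads flat on the 12 mm tablet, 0.64 fully open at its stop (jaws 36 mm apart). To open, squeeze the handles across the middle line 38 mm behind the pivot: 54 mm wide there when shut (65 at the ends), 28 mm with parallel faces when open. The spring resists with 7 N (shut) to 14 N (open)
- clip1_bite (a point): Point on the +y arm of clip1, 50 mm ahead of the pivot at mid-thickness: midway between the jaw pads when they grip the tablet (12 mm apart)
- clip2: Blue spring clamp like a big clothes peg, orange jaws, 50 g, lying on its side, 28 mm thick, 118 long; may be absent. Origin: on its pivot at mid-thickness; z = pivot axis (shape same upside down). Axes are its +y arm's; with joint angle q its middle line, pivot to jaws, is cos(q/2)*x - sin(q/2)*y. Pads (20 long) 40 to 60 mm ahead of the pivot; handles reach 58 mm behind it
- clip2_arm (a joint): Opening of clip2 (rad): 0 shut, 0.16 pads flat on the 12 mm tablet, 0.64 fully open at its stop (jaws 36 mm apart). To open, squeeze the handles across the middle line 38 mm behind the pivot: 54 mm wide there when shut (65 at the ends), 28 mm with parallel faces when open. The spring resists with 7 N (shut) to 14 N (open)
- clip2_bite (a point): Point on the +y arm of clip2, 50 mm ahead of the pivot at mid-thickness: midway between the jaw pads when they grip the tablet (12 mm apart)
- clip3: Blue spring clamp like a big clothes peg, orange jaws, 50 g, lying on its side, 28 mm thick, 118 long; may be absent. Origin: on its pivot at mid-thickness; z = pivot axis (shape same upside down). Axes are its +y arm's; with joint angle q its middle line, pivot to jaws, is cos(q/2)*x - sin(q/2)*y. Pads (20 long) 40 to 60 mm ahead of the pivot; handles reach 58 mm behind it
- clip3_arm (a joint): Opening of clip3 (rad): 0 shut, 0.16 pads flat on the 12 mm tablet, 0.64 fully open at its stop (jaws 36 mm apart). To open, squeeze the handles across the middle line 38 mm behind the pivot: 54 mm wide there when shut (65 at the ends), 28 mm with parallel faces when open. The spring resists with 7 N (shut) to 14 N (open)
- clip3_bite (a point): Point on the +y arm of clip3, 50 mm ahead of the pivot at mid-thickness: midway between the jaw pads when they grip the tablet (12 mm apart)
- clip4: Blue spring clamp like a big clothes peg, orange jaws, 50 g, lying on its side, 28 mm thick, 118 long; may be absent. Origin: on its pivot at mid-thickness; z = pivot axis (shape same upside down). Axes are its +y arm's; with joint angle q its middle line, pivot to jaws, is cos(q/2)*x - sin(q/2)*y. Pads (20 long) 40 to 60 mm ahead of the pivot; handles reach 58 mm behind it
- clip4_arm (a joint): Opening of clip4 (rad): 0 shut, 0.16 pads flat on the 12 mm tablet, 0.64 fully open at its stop (jaws 36 mm apart). To open, squeeze the handles across the middle line 38 mm behind the pivot: 54 mm wide there when shut (65 at the ends), 28 mm with parallel faces when open. The spring resists with 7 N (shut) to 14 N (open)
- clip4_bite (a point): Point on the +y arm of clip4, 50 mm ahead of the pivot at mid-thickness: midway between the jaw pads when they grip the tablet (12 mm apart)
- control: Yellow lamp control box, 120 x 120 x 50 mm, fixed; origin on the table under its centre. Its selector dial stands at the centre of the top
- dial_grip (a point): On the dial's axis, at the height to grip, 81 mm above the table. The dial is a black disc (r 28 mm, 8 mm high, on the 50 mm box) with a bar handle 50 mm long, 14 mm wide, up to 90 mm above the table. The bar lies along this point's x axis; its white pointer is at the -x end
- dial (a joint): Dial angle (rad), growing as it turns clockwise seen from above. It clicks in at four dots: 0 red (lamp off), 0.6 white, 1.2 green, 1.8 white; stops at -0.12 and 1.92. Needs about 0.06 N m to turn
- mouse: Bystander: black computer mouse, 100 x 62 x 34 mm, loose
- driver: Bystander: blue-handled screwdriver lying on the table, loose
- tape: Bystander: yellow roll of tape lying flat, 84 mm wide, 24 mm high, loose
Not all that is in view belongs to the job. Leave any turquoise look-alike of the clip4 alone.

How it is judged:
By the outcome, as a careful person would: the job done as asked, in the order asked, and still so for the second after the job is handed in, with the robot touching nothing.
Of clip1, clip2, clip3, clip4 only 3 to 4 are there at a start; the rules pass over those that are not, and their reading is None.
At some moment in a run one of clip1, clip2, clip3, clip4 may be knocked a few centimetres aside while the robot is not near it.
Once in a run the grip may slacken for a moment while it holds something.
It also fails if it takes over 208 s, if anything falls off the work surface, if the arm or the gripper's body presses on something with over 40 N, if the wrist force passes 120 N, or if a joint passes its speed limit or range.

ROBOT

A 6-joint arm with a two-finger parallel gripper is mounted at the origin on the work surface. World frame = base frame: x ahead of the robot, y to its left, z up, the work surface at z = 0. Lengths are in mm, angles in rad, forces in N, time in s.
With the tool pointing down it reaches from about 275 to 825 mm from the base axis. Payload 4.9 kg.
Tool frame: the origin (TCP) lies on the centre line of the jaws, within the pads' length; the fingertips stand 19 mm ahead of it and the grasp point (between the pads) is the TCP; z points along the fingers, y is the line along which they close (so a half turn about z gives the same grasp; the last joint's range is limited). The gripper opens to 85 mm and grips with 20 to 120 N. Pads are 22 mm wide; open, the fingers measure 114 mm over their backs; the gripper's body (76 mm by 85 mm) begins 54 mm behind the grasp point. The pads swing forward as they close: fully open they stand 13 mm farther back than shut.
Start: joints at [1.216, 0.326, -0.193, 1.052, 0, 1.437], TCP at [120.448, 536.666, 216.681] pointing down, gripper open.
Joint ranges: [-2.65, 2.65], [-0.97, 1.79], [-1.3, 1.35], [-1.93, 2.1], [-1.47, 1.37], [-3.14, 3.14]. Speed limits (rad/s): [2.57, 2.57, 3.14, 3.14, 3.14, 3.14].

INTERFACE

Orientations are given as a rotation vector (axis times angle).
In Python, from workcell import state, read_camera, get_calibration, close_job gives the robot as it stands.
- The arm moves only by the tool drive_tool, never from a script. Its argument "commands" is a list that holds one entry, the list of rows, each a list of 5 numbers: the opening, from 0 (shut) to 1 (fully open), then the shift along the world's x, y, z in units of 50 mm (1.0 is 50 mm), then the turn about the world's z in units of 6 degrees (1.0 is 6 degrees). A call has 1 to 20 rows; each row is the pose to reach, as a shift and turn from the pose commanded when the call began; what a row does not reach only later rows make up. A row lasts 1/8 s, in which the tool goes at most 62.5 mm and 10.7 degrees, less where a joint would pass 70% of its speed; a pose out of reach is approached as far as the arm can. A call with a gripper value outside its range is refused whole. The fingers move at their own pace and stop on an object; the grip force is fixed at half the most. Time passes only in rows, so rows that repeat a pose let the fingers close. It gives the time, the measured TCP pose, the force, the opening and the grip force at its end, in the units of the state.
- state(): the state, without advancing time (a new reading comes with each control period).
- read_camera(name): name is "scene" or "top" or "wrist"; returns the picture (420x560x3 uint8, red, green, blue); there is no depth.
- get_calibration(name): a dict with "fov_y" (degrees; the focal length in pixels is half the picture's height over the tangent of half this angle, whatever the lens; pixels are square), "cx", "cy" (the principal point, pixels), "R" (3x3) and "t" (3): a world point X has camera coordinates R X + t. Camera axes: x right, y down, z forward; pixel columns grow to the right and rows downward; lengths in mm; the calibration is good to about 2 mm. A picture is of the moment at which its call begins: read the wrist's pose just before it. get_calibration takes no time and is no camera call; for the wrist camera it gives the pose at the moment of the call.
- close_job(): hands the job in; it is judged then, once.
The state is a dict: "t": time; "joints": joint angles; "joint_vel": joint speeds; "joint_torque": joint torques, N m; "tool_pos": TCP position; "tool_rot": TCP orientation; "force": force on the tool from outside, world axes, zero at the start; "moment": the same for the moment, N m; "gripper_width": finger opening in mm; "grip_force": force on a finger pad.
Only numpy, scipy, OpenCV 4.12 (cv2) and the standard library are available. Lean on these libraries where they do the work, as an engineer would, in place of code of your own. Each camera call takes 0.05 s, during which the arm holds its last target. There are 200 camera calls.

## Working session

There is one attempt and no reset: what is moved stays moved. The work goes in short steps, Python scripts to look and compute and a tool call to move; the robot and the scene stay as the last step left them, time stands still between calls to the robot, and variables do not carry over. Pictures are saved under pics/ and viewed, at most 14 in all, crops included, and the job is handed in when it is done.

Besides the shell and the picture viewer there is one more tool, called after "Call:" as name([rows], argument=value, ...), one row to a line, values as JSON. drive_tool: Moves the arm, as the interface text tells. Its arguments: {"type":"object","properties":{"commands":{"type":"array","items":{"type":"array","items":{"type":"array","items":{"type":"number"}}}}},"required":["commands"]}

```bash
mkdir -p pics; ls
python3 - <<'E'
from workcell import *
import cv2,numpy as np
s=state();print(s)
for n in("scene","top","wrist"):
    c=get_calibration(n);print(n,c)
    cv2.imwrite(f"pics/{n}0.png",read_camera(n)[:,:,::-1])
E
```

```text
pics
{'t': 0.0, 'joints': array([ 1.21580621e+00,  3.26963174e-01, -1.93579297e-01,  1.05200816e+00,
        1.23332569e-05,  1.43661856e+00]), 'joint_vel': array([-3.37760365e-04, -8.76709000e-05,  1.82855792e-03, -1.43507518e-03,
       -5.45071675e-04, -1.62038894e-03]), 'joint_torque': array([ 8.89804614e-04, -4.43395793e+01,  2.62443405e+01,  1.53552240e-02,
       -9.14524298e-05,  1.26520415e-06]), 'tool_pos': array([120.22180225, 536.07601482, 215.89310084]), 'tool_rot': array([-3.46098762e-01, -3.12202959e+00,  2.66857705e-03]), 'force': array([ 0.41824471, -0.35670084, -0.38033129]), 'moment': array([0.02342246, 0.02216758, 0.0346126 ]), 'grip_force': 0.0, 'gripper_width': 85.60242865491416}
scene {'fov_y': 53.666178007757814, 'cx': 289.332297671928, 'cy': 202.1739187799611, 'R': array([[ 0.52608118,  0.85034717,  0.01217678],
       [ 0.69415899, -0.4210929 , -0.5838014 ],
       [-0.49130631,  0.31557956, -0.81180518]]), 't': array([-295.54376549, -317.73733919, 1559.1840771 ])}
top {'fov_y': 43.27825977844759, 'cx': 274.91465666452416, 'cy': 214.7784057501216, 'R': array([[-2.13029402e-02, -9.99773015e-01, -3.20517791e-04],
       [-9.94227322e-01,  2.12184920e-02, -1.05175132e-01],
       [ 1.05158060e-01, -1.92187200e-03, -9.94453664e-01]]), 't': array([  -4.07012795,  569.06867664, 1600.02734003])}
wrist {'fov_y': 71.61475886043672, 'cx': 279.0485185411387, 'cy': 214.62627148161212, 'R': array([[ 0.21753464,  0.97605132, -0.0015822 ],
       [ 0.92402   , -0.20541556,  0.3224771 ],
       [ 0.31442919, -0.07161193, -0.94657594]]), 't': array([-548.83906423,  -42.97541181,  380.03979741])}
```

View pics/top0.png

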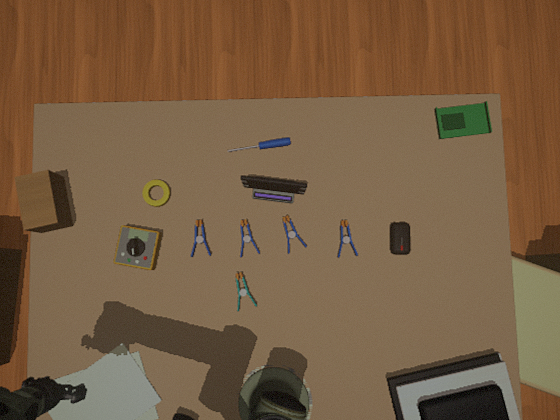

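View pics/scene0.png

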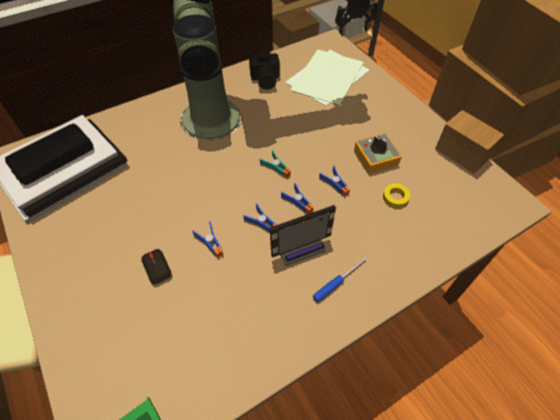

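The top view shows four blue clamps with jaws pointing away from the robot, at (200,238), (248,237), (292,234) and (346,238). The turquoise look-alike is at (243,291), the tablet at (273,185) turned slightly, and the control box at (138,246). I'll get rough world positions next.

```bash
cat > h.py <<'E'
from workcell import *
import cv2,numpy as np
def K(c): return 210/np.tan(np.radians(c["fov_y"]/2))
def ray(c,uv):
    d=np.c_[(np.atleast_2d(uv)-[c["cx"],c["cy"]])/K(c),np.ones(len(np.atleast_2d(uv)))]
    R=np.array(c["R"]);return -R.T@c["t"],d@R
def plane(c,uv,z):
    o,d=ray(c,uv);return (o+d*((z-o[2])/d[:,2])[:,None])[:,:2]
def proj(c,X):
    p=np.atleast_2d(X)@np.array(c["R"]).T+c["t"];return p[:,:2]/p[:,2:]*K(c)+[c["cx"],c["cy"]]
def snap(n,save=None):
    c=get_calibration(n);im=read_camera(n)
    if save: cv2.imwrite(f"pics/{save}.png",im[:,:,::-1])
    return c,im
def hsvm(im,lo,hi):
    return cv2.inRange(cv2.cvtColor(im,cv2.COLOR_RGB2HSV),np.array(lo),np.array(hi))
def blobs(m,amin=5):
    n,l,s,ce=cv2.connectedComponentsWithStats(m,connectivity=8)
    return [(s[i,4],ce[i],l==i) for i in range(1,n) if s[i,4]>=amin]
E
python3 - <<'E'
from h import *
c,im=snap("top")
print("cam",ray(c,[0,0])[0], "wristcam",ray(get_calibration("wrist"),[0,0])[0])
for nm,lo,hi in(("blue",(108,120,60),(125,255,255)),("orange",(5,150,90),(16,255,255)),("turq",(75,100,50),(95,255,255))):
    for a,ce,_ in blobs(hsvm(im,lo,hi),6):
        print(nm,a,ce.round(1),plane(c,ce,14).round(0))
print("ctrl",plane(c,[[137,247]],80),"tab top",plane(c,[[241,178],[307,189]],175))
for u,v in((197,250),(200,222),(140,247)): print(im[v-2:v+3,u-2:u+3].mean((0,1)))
E
```

```text
cam [ 397.4411498   -13.06893548 1651.00361868] wristcam [ 39.64393045 554.18480684 372.93496716]
blue 207 [274.3 143. ] [[798. -19.]]
blue 40 [296.5 233.1] [[512. -82.]]
blue 40 [286.6 235.4] [[505. -51.]]
blue 47 [204.8 239.3] [[499. 202.]]
blue 38 [251.6 237.6] [[501.  58.]]
blue 22 [195.4 232.2] [[522. 231.]]
blue 42 [241.9 240. ] [[494.  88.]]
blue 42 [340.5 241.4] [[ 483. -217.]]
blue 19 [348.5 231.7] [[ 513. -243.]]
blue 23 [193.4 247.9] [[473. 238.]]
blue 21 [353.2 247.2] [[ 465. -256.]]
orange 65759 [292.7  67.3] [[1044.  -83.]]
orange 26 [286.  218.5] [[558. -50.]]
orange 27 [198.6 222.2] [[552. 221.]]
orange 23 [243.7 222.3] [[549.  81.]]
orange 31 [343.7 222.9] [[ 541. -229.]]
orange 1653 [ 18.9 337.6] [[212. 769.]]
orange 27 [239.  275.4] [[386.  98.]]
orange 1101 [538.9 404.5] [[ -18. -795.]]
turq 51 [248.  290.9] [[338.  71.]]
turq 21 [237.5 285.6] [[355. 103.]]
turq 21 [238.5 302.4] [[304. 101.]]
ctrl [[476.22706023 394.84118699]] tab top [[ 660.00955246   77.63120755]
 [ 624.63304254 -107.8859706 ]]
[130.92 108.04  81.36]
[110.04  69.96  37.68]
[49.32 41.88 35.24]
```

Call:
drive_tool([
  [[1,0.9,-0.4,0.1,0],[1,2.0,-0.8,0.2,0],[1,3.1,-1.3,0.3,0],[1,4.2,-1.8,0.4,0],[1,5.3,-2.3,0.5,0],[1,6.2,-2.7,0.5,0],[1,6.6,-2.9,0.5,0],[1,6.6,-2.9,0.5,0],[1,6.6,-2.9,0.5,0]],
])

```text
t: 1.32
tool_pos: [449.1, 392.2, 241.5]
tool_rot: [-0.344, -3.121, 0.0]
force: [-0.3, 0.6, 0.4]
gripper_width: 85.5
grip_force: 0.0
```

Run:
```python
from h import *
c,im=snap("wrist","w1"); print(state()["tool_pos"],state()["joints"])
```

```text
[448.93113025 392.39445775 241.61435513] [ 5.94287756e-01  3.99566163e-01 -2.01023249e-02  1.15188719e+00
  4.79210180e-04  8.13238356e-01]
```

View pics/w1.png

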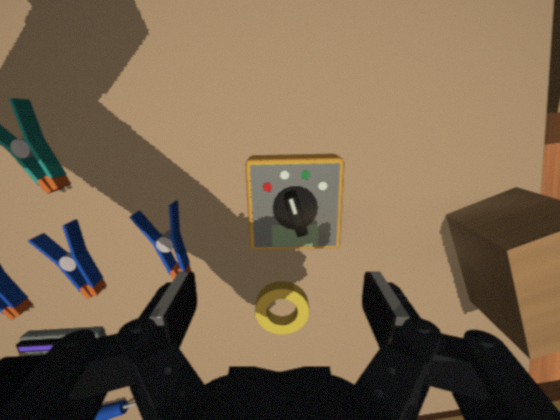

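The wrist view shows the dial centred near (294,207), with its white pointer towards (290,197). The dots are red (267,187), white (284,175), green (306,175) and white (323,186). The tape roll is at (282,307).

Run:
```python
from h import *
c=get_calibration("wrist");im=cv2.imread("pics/w1.png")[:,:,::-1].copy()
roi=np.zeros((420,560),np.uint8);roi[150:255,240:350]=255
P={}
for n,lo,hi in(("red",(170,120,80),(180,255,255)),("red0",(0,120,80),(4,255,255)),("green",(50,80,50),(85,255,255)),("white",(0,0,140),(180,70,255)),("black",(0,0,0),(180,255,45)),("yellow",(15,130,60),(32,255,255))):
    m=hsvm(im,lo,hi)&roi
    for a,ce,l in blobs(m,4):
        print(n,a,ce.round(1),"z50",plane(c,ce,50).round(1),"z90",plane(c,ce,90).round(1))
        if n=="yellow" and a>100:
            r=cv2.minAreaRect(np.argwhere(l)[:,::-1].astype(np.float32));print(r,plane(c,cv2.boxPoints(r),50).round(1))
        if n=="black" and a>100:
            h=cv2.minAreaRect(np.argwhere(l)[:,::-1].astype(np.float32));print(h)
cv2.imwrite("pics/w1c.png",cv2.resize(im[160:260,240:350,::-1],None,fx=5,fy=5,interpolation=cv2.INTER_CUBIC))
```

```text
red0 62 [267.  186.6] z50 [[445.4 377.7]] z90 [[436.6 381.4]]
green 57 [305.1 174.5] z50 [[440.7 426.1]] z90 [[432.4 424.2]]
white 16 [266.5 165. ] z50 [[419.6 383.2]] z90 [[413.7 386.3]]
white 5 [311. 164.] z50 [[429.9 435.3]] z90 [[422.8 432.4]]
white 8 [318.5 164. ] z50 [[431.8 444.1]] z90 [[424.5 440.2]]
white 88 [284.2 174.7] z50 [[435.6 401.3]] z90 [[427.9 402.3]]
white 84 [322.3 185.5] z50 [[458.7 444. ]] z90 [[448.3 440.1]]
white 5 [338. 184.] z50 [[460.9 463.1]] z90 [[450.3 457. ]]
white 61 [292.6 205.9] z50 [[476.3 403.3]] z90 [[463.9 404.1]]
white 11 [308.5 244.6] z50 [[532.8 413.1]] z90 [[513.9 412.7]]
black 909 [291.5 207.4] z50 [[477.9 401.6]] z90 [[465.3 402.6]]
((292.20928955078125, 209.8765869140625), (38.2625732421875, 47.69546890258789), 14.470293045043945)
yellow 1607 [292.1 186.2] z50 [[451.5 407.8]] z90 [[442. 408.]]
((295.1325988769531, 201.49728393554688), (94.12325286865234, 97.36747741699219), 88.83085632324219) [[403.2 361.5]
 [425.7 474.3]
 [547.2 458.8]
 [522.4 333.1]]
```

View pics/w1c.png

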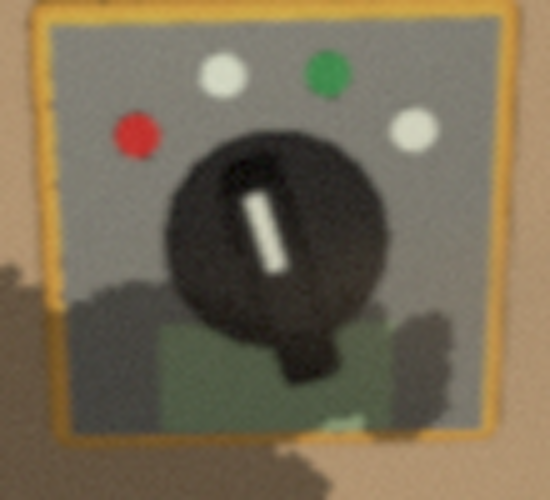

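Run:
```python
from h import *
c=get_calibration("wrist")
from scipy.optimize import least_squares as LS
D=plane(c,[[267,186.6],[284.2,174.7],[305.1,174.5],[322.3,185.5]],50)
f=lambda p:(np.c_[p[0]+p[2]*np.cos(p[3]-.6*np.arange(4)),p[1]+p[2]*np.sin(p[3]-.6*np.arange(4))]-D).ravel()
s=LS(f,[478,405,43,3.8]);print(s.x,s.fun.round(1))
b=plane(c,[[289,194],[302,233],[290.4,199.4],[295.4,214]],90);print(b)
for i,j in((1,0),(3,2)):
    v=b[i-0]-b[j];v=-v;print("pointer ang",np.degrees(np.arctan2(v[1],v[0])))
print("bar centre",b[:2].mean(0),"dots ang",np.degrees(s.x[3]-.6*np.arange(4)))
```

```text
[478.37148111 405.62041745  43.06172142   3.84299992] [ 0.1  0.1 -0.  -0.1 -0.2  0.1  0.2 -0.1]
[[449.77775794 403.01913867]
 [498.01001968 408.10731185]
 [456.10380958 403.26703683]
 [473.89964605 405.27943134]]
pointer ang -173.97796123989616
pointer ang -173.5482678075747
bar centre [473.89388881 405.56322526] dots ang [220.18767592 185.81020821 151.43274051 117.0552728 ]
```

Call:
drive_tool([
  [[1,0.3,0.15,-0.5,1.0],[1,0.58,0.27,-1.3,2.2],[1,0.58,0.27,-2.0,3.1],[1,0.58,0.27,-2.7,3.1],[1,0.58,0.27,-3.2,3.1],[1,0.58,0.27,-3.2,3.1],[0.8,0.58,0.27,-3.2,3.1],[0,0.58,0.27,-3.2,3.1],[0,0.58,0.27,-3.2,3.1],[0,0.58,0.27,-3.2,3.1],[0,0.58,0.27,-3.2,3.1],[0,0.58,0.27,-3.2,3.1],[0,0.58,0.27,-3.2,3.1]],
])

```text
t: 3.0
tool_pos: [479.4, 405.1, 81.6]
tool_rot: [0.163, -3.137, 0.0]
force: [-0.4, 0.5, -0.1]
gripper_width: -0.1
grip_force: 0.0
```

Run:
```python
from h import *
s=state();print(s["t"],s["gripper_width"],s["grip_force"],s["tool_pos"])
c,a=snap("wrist");c2,b=snap("scene");c3,t=snap("top")
p=proj(c2,[[478,405,81]])[0].astype(int);q=proj(c3,[[478,405,81]])[0].astype(int);print(p,q)
b=cv2.resize(b[p[1]-50:p[1]+50,p[0]-60:p[0]+60],(480,400))
im=np.hstack([cv2.resize(a[:,130:550],(400,400))[:, :320],b])
cv2.imwrite("pics/g1.png",im[:,:,::-1])
```

```text
3.0 -0.13674858704824927 0.0 [479.41964801 405.12164909  81.60632079]
[379 141] [133 246]
```

View pics/g1.png

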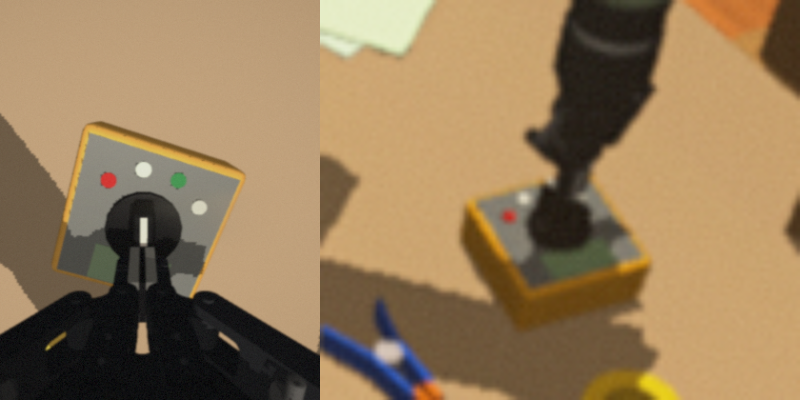

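The fingers flank the bar and the pointer is at the white dot, but the width reads 0. I'll hold a moment and read it again.

Call:
drive_tool([
  [[0,0,0,0,0],[0,0,0,0,0],[0,0,0,0,0],[0,0,0,0,0]],
])

```text
t: 3.65
tool_pos: [479.4, 405.2, 81.7]
tool_rot: [-0.163, 3.137, 0.0]
force: [0.4, -0.3, -0.8]
gripper_width: -0.2
grip_force: 0.0
```

Run:
```python
from h import *
c,a=snap("wrist")
cv2.imwrite("pics/g2.png",cv2.resize(a[180:400,200:400],None,fx=2.7,fy=2.7)[:,:,::-1])
```

```text
(no output)
```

View pics/g2.png

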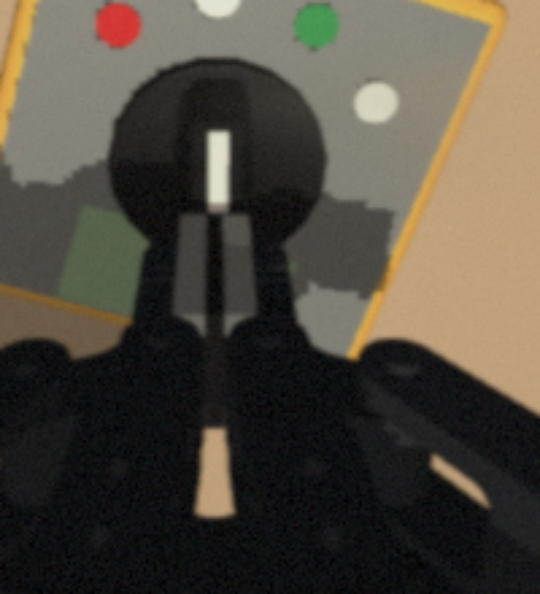

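Run:
```python
from h import *
c=get_calibration("wrist");s=state()
def q(X): return ((proj(c,X)-[200,180])*2.7).round(0)
T=s["tool_pos"];print("TCP",q(T),"tip",q(T-[0,0,19]),"dialc58",q([478.4,405.6,58]),"bar90 c",q([478.4,405.6,90]))
u=np.array([np.cos(np.radians(6)),np.sin(np.radians(6)),0]);print("bar ends z90",q(np.array([478.4,405.6,90])+np.array([[-25],[25]])*u))
print("10mm across at TCP", q(T+np.array([-u[1],u[0],0])*10))
print(c,s["joints"])
c3,t=snap("top");c2,t2=snap("scene");cv2.imwrite("pics/x_s.png",t2[:,:,::-1])
```

```text
TCP [[215. 218.]] tip [[215. 182.]] dialc58 [[217. 170.]] bar90 c [[218. 233.]]
bar ends z90 [[218. 123.]
 [218. 333.]]
10mm across at TCP [[260. 218.]]
{'fov_y': 71.61475886043672, 'cx': 279.0485185411387, 'cy': 214.62627148161212, 'R': array([[-1.05153015e-01,  9.94456042e-01, -1.56606963e-04],
       [ 9.41266153e-01,  9.95795682e-02,  3.22648322e-01],
       [ 3.20875168e-01,  3.37800351e-02, -9.46518904e-01]]), 't': array([-352.09375243, -490.18599018,   84.84647845])} [ 5.84129947e-01  5.78915023e-01 -1.55950093e-01  8.36002629e-01
  1.40190052e-05  4.80275910e-01]
```

Run:
```python
from h import *
c=get_calibration("scene");im=cv2.imread("pics/x_s.png")
T=state()["tool_pos"]
p=proj(c,[T,T-[0,0,19],[478.4,405.6,90],[478.4,405.6,58],[478.4,405.6,50]]);print(p)
o=(p[0]-[45,50]).astype(int)
v=cv2.resize(im[o[1]:o[1]+75,o[0]:o[0]+90],None,fx=8,fy=8,interpolation=cv2.INTER_CUBIC)
v=cv2.convertScaleAbs(v,alpha=1.8,beta=10)
for k,col in zip((p-o+.5)*8,((0,0,255),(0,255,255),(0,255,0),(255,0,255),(255,255,0))): cv2.circle(v,tuple(int(x) for x in k),4,col,1)
cv2.imwrite("pics/x_z.png",v)
```

```text
[[379.90265884 141.27322056]
 [378.83667187 145.23157842]
 [380.28015706 139.26358969]
 [378.48351751 145.94633779]
 [378.04469037 147.57859131]]
```

View pics/x_z.png

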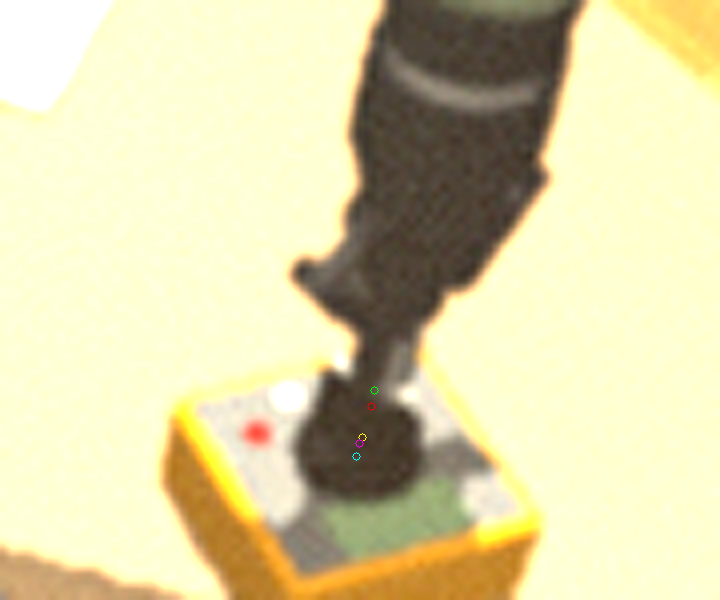

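Run:
```python
from h import *
c=get_calibration("wrist")
for y in (210,240,315):
  o,d=ray(c,[[279.6,180+y/2.7]])
  d=d[0];n=np.array([np.cos(np.radians(6)),np.sin(np.radians(6)),0])
  for off in(-11,0,11):
    k=((np.array([479.4,405.1,0])+off*n-o)@n)/(d@n);print(y,off,(o+k*d).round(1))
```

```text
210 -11 [468.5 403.9  99.1]
210 0 [479.4 405.1  77.8]
210 11 [490.3 406.3  56.4]
240 -11 [468.5 403.9 111. ]
240 0 [479.4 405.1  91.5]
240 11 [490.3 406.3  71.9]
315 -11 [468.5 403.8 134.3]
315 0 [479.4 405.  118.3]
315 11 [490.3 406.2 102.3]
```

Call:
drive_tool([
  [[0.3,0,0,0,0],[0.3,0,0,0,0],[0.3,0,0,0,0],[0.3,0,0,0,0],[0.3,0,0,0,0]],
])

```text
t: 4.42
tool_pos: [479.4, 405.1, 81.7]
tool_rot: [0.163, -3.137, 0.0]
force: [-0.4, -0.6, 0.4]
gripper_width: 26.1
grip_force: 0.0
```

Run:
```python
from h import *
c,a=snap("wrist");print(state()["gripper_width"])
v=cv2.resize(a[180:400,180:400],None,fx=2.5,fy=2.5)
cv2.imwrite("pics/g3.png",cv2.convertScaleAbs(v,alpha=2.2,beta=10)[:,:,::-1])
```

```text
25.71689661827313
```

View pics/g3.png

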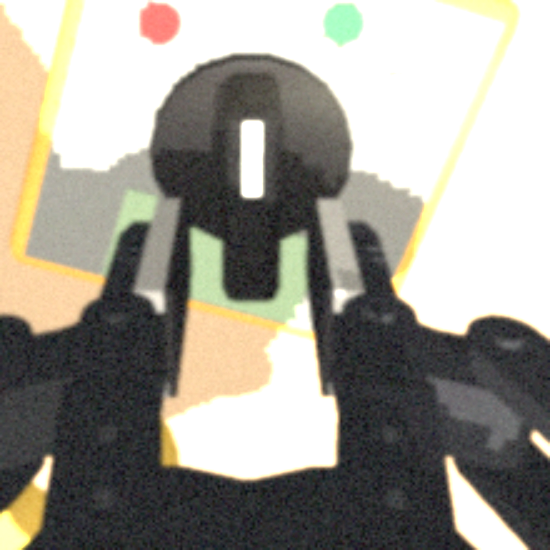

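The fingertips sit near z≈100 although the TCP reads 81.6, so they closed just above the 90 mm bar. I'll go 25 mm lower and close again.

Call:
drive_tool([
  [[0.4,0,0,-0.1,0],[0.4,0,0,-0.2,0],[0.4,0,0,-0.3,0],[0.4,0,0,-0.4,0],[0.4,0,0,-0.5,0],[0.4,0,0,-0.5,0],[0,0,0,-0.5,0],[0,0,0,-0.5,0],[0,0,0,-0.5,0],[0,0,0,-0.5,0],[0,0,0,-0.5,0]],
])

```text
t: 5.85
tool_pos: [479.6, 405.7, 57.1]
tool_rot: [-0.163, 3.137, 0.002]
force: [-0.7, 2.7, 2.4]
gripper_width: 12.9
grip_force: 60.2
```

Gripped: width 12.9 mm, 60 N. Now I'll turn to red, +34.4° (5.75 units), and release.

Call:
drive_tool([
  [[0,0,0,0,1.2],[0,0,0,0,2.4],[0,0,0,0,3.6],[0,0,0,0,4.8],[0,0,0,0,5.75],[0,0,0,0,5.75],[0,0,0,0,5.75],[0.5,0,0,0,5.75],[0.5,0,0,0,5.75],[0.5,0,0,0.5,5.75],[0.6,0,0,1.2,5.75],[0.8,0,0,2.2,5.75],[1,0,0,3.2,5.75],[1,0,0,3.2,5.75]],
])

```text
t: 7.6
tool_pos: [482.1, 406.3, 221.6]
tool_rot: [-1.082, 2.94, 0.002]
force: [0.5, -0.9, -0.2]
gripper_width: 85.2
grip_force: 0.0
```

Run:
```python
from h import *
c,im=snap("wrist","w2")
m=hsvm(im,(0,0,140),(180,70,255));cy=proj(c,[[478.4,405.6,90]])[0];print(state()["t"],cy)
for a,ce,l in blobs(m,20):
    if np.hypot(*(ce-cy))<90:
        r=cv2.minAreaRect(np.argwhere(l)[:,::-1].astype(np.float32));b=plane(c,cv2.boxPoints(r),90)
        e=[b[i]-b[i-1] for i in(0,1)];v=max(e,key=np.linalg.norm);print(a,ce,plane(c,ce,90),np.degrees(np.arctan2(v[1],v[0]))%180, [np.linalg.norm(k).round(1) for k in e])
r=blobs(hsvm(im,(0,120,80),(4,255,255)),20)
for a,ce,l in r: print("red",a,ce,plane(c,ce,50), np.degrees(np.arctan2(*(plane(c,ce,50)[0]-[478.4,405.6])[::-1]))%180)
```

```text
7.65 [281.62857488 196.70431206]
53 [293.30188679 128.35849057] [[420.22738166 370.19940352]] 106.3473218755302 [np.float64(32.5), np.float64(13.2)]
21 [267.38095238 137.19047619] [[442.4399556  356.70346626]] 167.9986543611473 [np.float64(2.2), np.float64(21.0)]
113 [303.73451327 155.60176991] [[432.765812   394.86307316]] 130.52409875699445 [np.float64(10.6), np.float64(10.7)]
69 [281.52173913 182.37681159] [[467.11434647 395.75864016]] 40.57139352966237 [np.float64(17.5), np.float64(3.0)]
190 [249.94736842 188.31578947] [[492.6034756  375.41284845]] 91.2411935440594 [np.float64(20.7), np.float64(13.6)]
93 [317.1827957  195.02150538] [[453.41949154 432.05787892]] 42.65077020375131 [np.float64(10.6), np.float64(10.2)]
26 [263.30769231 228.46153846] [[517.67031946 413.63355684]] 130.55842070079896 [np.float64(4.6), np.float64(7.4)]
red 79 [281.5443038 148.5443038] [[445.02376086 377.12043629]] 40.4737477545699
```

The dial is at red: pointer at 220.6°, dot at 220.2°. Next I'll look at the clamps and tablet from the wrist camera.

Call:
drive_tool([
  [[1,-0.3,-0.8,0.2,-1.0],[1,-0.6,-1.8,0.6,-2.2],[1,-0.9,-2.8,1.0,-3.4],[1,-1.3,-3.8,1.2,-4.6],[1,-1.7,-4.8,1.4,-5.8],[1,-1.9,-5.4,1.6,-6.75],[1,-1.9,-5.4,1.6,-6.75],[1,-1.9,-5.4,1.6,-6.75]],
])

```text
t: 8.65
tool_pos: [384.3, 135.3, 295.7]
tool_rot: [-0.001, -3.14, 0.0]
force: [0.8, 0.2, -0.0]
gripper_width: 85.4
grip_force: 0.0
```

Run:
```python
from h import *
c,im=snap("wrist","w3")
```

```text
(no output)
```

View pics/w3.png

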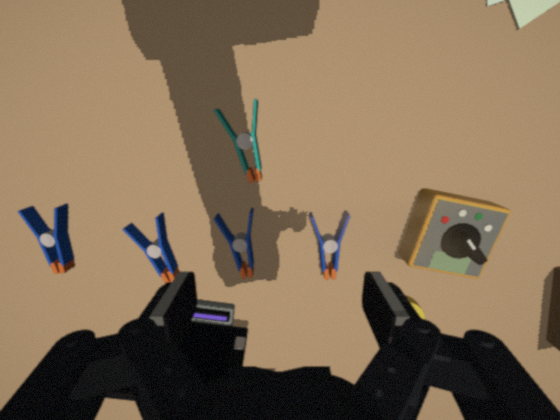

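Four blue clamps are in view, with pivots at (330,246), (240,245), (155,251) and (47,240). The turquoise one is at (245,142), and the tablet is partly hidden behind the gripper.

```bash
cat >> h.py <<'E'
def clips(c,im,zp=28,zo=24,minp=25):
    hsv=cv2.cvtColor(im,cv2.COLOR_RGB2HSV)
    piv=[b for b in blobs(cv2.inRange(hsv,np.array((0,0,95)),np.array((180,60,255))),minp) if b[0]<1500]
    ora=blobs(cv2.inRange(hsv,np.array((4,165,90)),np.array((14,255,255))),minp)
    bl=cv2.inRange(hsv,np.array((108,120,40)),np.array((128,255,255)))
    out=[]
    for a,ce,l in ora:
        O=plane(c,ce,zo)[0];best=None
        for a2,c2,_ in piv:
            P=plane(c,c2,zp)[0];d=np.hypot(*(O-P))
            if 40<d<62:
                nb=bl[max(0,int(c2[1])-25):int(c2[1])+25,max(0,int(c2[0])-25):int(c2[0])+25].astype(bool).sum()
                if nb>60 and (best is None or a2>best[3]): best=(P,np.degrees(np.arctan2(*(O-P)[::-1])),d,a2,nb)
        if best: out.append(best)
    return sorted(out,key=lambda b:-b[0][1])
E
python3 - <<'E'
from h import *
c=get_calibration("wrist");im=cv2.imread("pics/w3.png")[:,:,::-1].copy()
for b in clips(c,im): print(b)
ct,it=snap("top")
print("top");[print(b) for b in clips(ct,it,minp=6)]
E
```

```text
(array([499.36334843, 216.39382593]), np.float64(3.7579087626913457), np.float64(50.11203379075759), np.int32(188), np.int64(194))
(array([497.75424349,  72.25180225]), np.float64(14.638042619729774), np.float64(52.086600275989845), np.int32(131), np.int64(394))
(array([497.75424349,  72.25180225]), np.float64(3.1221654119658613), np.float64(52.17073983529792), np.int32(131), np.int64(394))
(array([508.54439322, -65.63230827]), np.float64(16.310292407317796), np.float64(50.43871543416086), np.int32(178), np.int64(721))
(array([ 488.25223955, -232.90791219]), np.float64(1.2602412099471068), np.float64(52.663001868708264), np.int32(171), np.int64(1023))
top
(array([499.5554463, 217.570339 ]), np.float64(7.300132861574334), np.float64(52.032849191497164), np.int32(48), np.int64(82))
```

Call:
drive_tool([
  [[1,0.5,0.5,-0.6,0.3],[1,1.0,1.1,-1.3,0.6],[1,1.54,1.57,-1.9,0.63],[1,1.54,1.57,-1.9,0.63],[1,1.54,1.57,-1.9,0.63]],
])

```text
t: 9.38
tool_pos: [460.7, 214.0, 201.2]
tool_rot: [0.104, -3.138, 0.001]
force: [-0.7, -0.7, -0.0]
gripper_width: 85.7
grip_force: 0.0
```

Run:
```python
from h import *
c,im=snap("wrist","w4")
for b in clips(c,im): print(b)
s,i2=snap("scene","s4")
p=proj(s,[[642,-15,100]])[0].astype(int);print(p, ray(s,[0,0])[0])
z=cv2.resize(i2[p[1]-40:p[1]+40,p[0]-45:p[0]+45],(450,400),interpolation=cv2.INTER_CUBIC)
w=cv2.resize(im[200:400,0:175],(350,400))
cv2.imwrite("pics/v4.png",np.hstack([w,z])[:,:,::-1])
```

```text
(array([498.34968562, 216.07903123]), np.float64(8.704608075002765), np.float64(52.73977933144575), np.int32(295), np.int64(368))
(array([498.34968562, 216.07903123]), np.float64(-3.053615822983353), np.float64(53.39340165117475), np.int32(295), np.int64(368))
(array([498.49709353,  71.88113638]), np.float64(8.411430839994939), np.float64(49.35647886203245), np.int32(330), np.int64(896))
(array([508.05600455, -67.04428982]), np.float64(16.635034936499828), np.float64(51.50644539938868), np.int32(304), np.int64(1270))
[300 229] [1142.07721931 -374.52874994 1083.85698361]
```

View pics/v4.png

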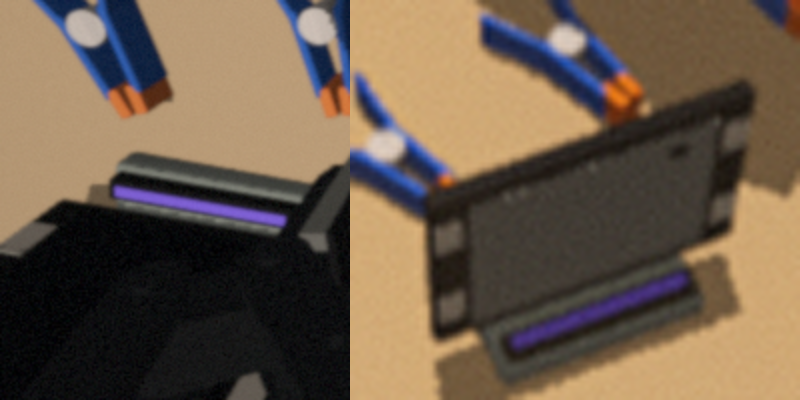

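The scene view shows the tablet's far face with light marks at all four corners and the purple lamp bar at its foot. The wrist view shows the front lamp bar at about (57..143, 295..310).

Run:
```python
from h import *
def pur(c,im,nm,roi):
    m=hsvm(im,(118,80,70),(140,255,255));k=np.zeros_like(m);k[roi[1]:roi[3],roi[0]:roi[2]]=255
    for a,ce,l in blobs(m&k,15):
        pts=np.argwhere(l)[:,::-1].astype(np.float32)
        W=plane(c,pts,33);mu=W.mean(0);u=np.linalg.svd(W-mu)[2][0];u*=np.sign(u[1]);t=(W-mu)@u
        print(nm,a,"mid",(mu+u*(t.max()+t.min())/2).round(1),"len",np.ptp(t).round(1),"yaw",np.degrees(np.arctan2(-u[0],u[1])).round(2),"w",np.ptp((W-mu)@[u[1],-u[0]]).round(1))
c=get_calibration("wrist");pur(c,cv2.imread("pics/w4.png")[:,:,::-1].copy(),"wrist",(0,200,200,400))
c=get_calibration("scene");im=cv2.imread("pics/s4.png")[:,:,::-1].copy();pur(c,im,"scene",(250,190,360,280))
k=np.array([255,189]);cr=np.array([[78,195],[402,82]])/5+k
P=plane(c,cr,175);print("scene top far corners",P,np.hypot(*(P[0]-P[1])))
# marks centroids
hsv=cv2.cvtColor(im,cv2.COLOR_RGB2HSV)
c=get_calibration("top");im=snap("top","t5")[1];pur(c,im,"top",(230,160,320,215))
z=im[165:210,230:320];cv2.imwrite("pics/t5c.png",cv2.resize(z,None,fx=8,fy=8,interpolation=cv2.INTER_CUBIC)[:,:,::-1])
```

```text
wrist 605 mid [628.1 -12.7] len 112.7 yaw -8.38 w 11.1
scene 116 mid [674.2 -19.5] len 107.9 yaw -8.33 w 10.2
scene top far corners [[ 636.75526157 -105.71635021]
 [ 665.30416265   78.98030071]] 186.89005487703074
top 120 mid [626.4  -9.9] len 109.5 yaw -8.31 w 10.4
```

View pics/t5c.png

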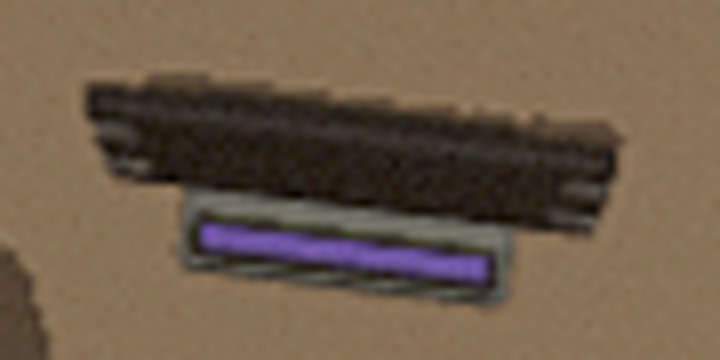

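Tablet yaw is −8.3° and its centre is about (650.5, −15.3). The gripper is already lined up with the first clamp's handles, so I'll descend with it open.

Call:
drive_tool([
  [[1,0,0,-0.8,0],[1,0,0,-1.7,0],[1,0,0,-2.6,0],[1,0,0,-3.3,0],[1,0,0,-3.6,0],[1,0,0,-3.7,0],[1,0,0,-3.7,0]],
])

```text
t: 10.4
tool_pos: [462.4, 213.9, 17.7]
tool_rot: [-0.102, 3.138, 0.001]
force: [-1.0, -0.2, -0.4]
gripper_width: 85.4
grip_force: 0.0
```

Run:
```python
from h import *
c,a=snap("wrist","w6");print(state()["tool_pos"],state()["force"])
v=np.hstack([cv2.resize(a,(470,352))[:, :], cv2.resize(snap("scene")[1][150:240,290:370],(313,352))])
cv2.imwrite("pics/v6.png",v[:,:,::-1])
```

```text
[462.57295308 213.96415501  17.94006154] [1.16962401 0.22228712 0.17463689]
```

View pics/v6.png

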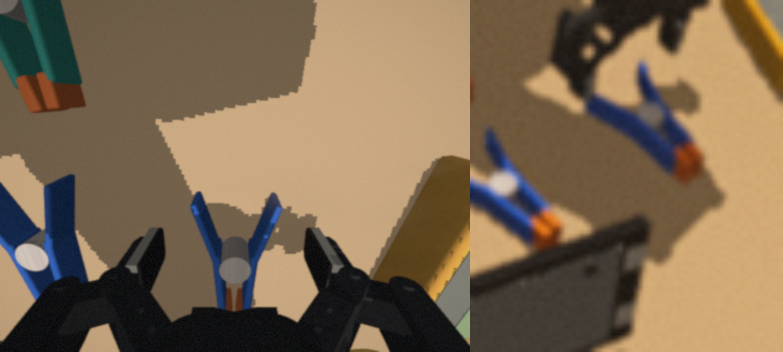

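The fingers straddle the handles symmetrically and the tips are still well above the table. I'll go lower and squeeze.

Call:
drive_tool([
  [[1,-0.03,0,-0.3,0],[1,-0.03,0,-0.53,0],[1,-0.03,0,-0.53,0],[0.6,-0.03,0,-0.53,0],[0.3,-0.03,0,-0.53,0],[0,-0.03,0,-0.53,0],[0,-0.03,0,-0.53,0],[0,-0.03,0,-0.53,0],[0,-0.03,0,-0.53,0],[0,-0.03,0,-0.53,0]],
])

```text
t: 11.75
tool_pos: [461.3, 214.2, -8.2]
tool_rot: [-0.102, 3.137, 0.001]
force: [-2.6, -0.3, 10.8]
gripper_width: 26.6
grip_force: 59.5
```

Call:
drive_tool([
  [[0,0,0,0.2,0],[0,0,0,0.6,0],[0,0,0,1.2,0],[0,0,0,1.8,0],[0,0,0,1.8,0],[0,0,0,1.8,0]],
])

```text
t: 12.5
tool_pos: [459.5, 213.5, 79.8]
tool_rot: [0.102, -3.139, 0.0]
force: [-0.2, 0.5, -1.3]
gripper_width: 26.5
grip_force: 59.2
```

Run:
```python
from h import *
c,a=snap("wrist","w7");s=state();print(s["tool_pos"],s["force"],s["gripper_width"])
v=np.hstack([cv2.resize(a[150:,150:430],(420,405)), cv2.resize(snap("scene")[1][120:220,290:380],(365,405))])
cv2.imwrite("pics/v7.png",v[:,:,::-1])
```

```text
[459.08543481 213.39128429  79.34986774] [-0.06713033  0.43535467 -1.39431759] 25.979773786529023
```

View pics/v7.png

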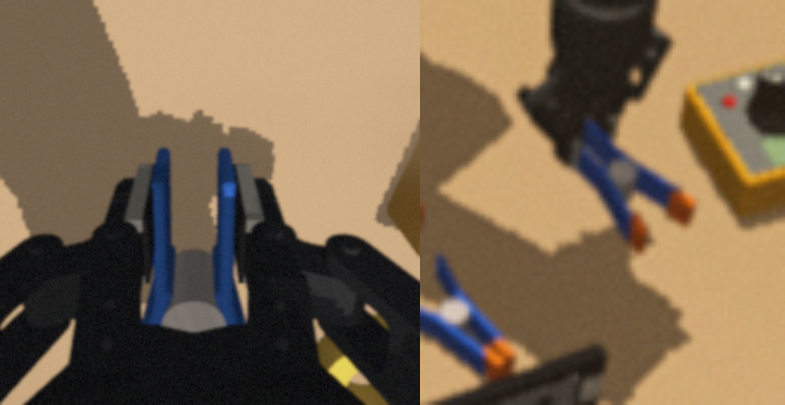

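Holding the first clamp open, width 26.5 mm. I'll carry it to the left-side approach pose, turning −102°.

Call:
drive_tool([
  [[0,0.2,0,0,-1.2],[0,0.6,0,0,-2.9],[0,1.1,0,0,-4.6],[0,1.6,0,0,-6.3],[0,2.1,0,0,-8.0],[0,2.6,0,0,-9.7],[0,3.1,0,0,-11.4],[0,3.6,0,0,-13.1],[0,4.1,0.07,0,-14.8],[0,4.5,0.07,0,-16.3],[0,4.5,0.07,-0.3,-17.0],[0,4.5,0.07,-0.73,-17.0],[0,4.5,0.07,-0.73,-17.0],[0,4.5,0.07,-0.73,-17.0],[0,4.5,0.07,-0.73,-17.0]],
])

```text
t: 14.48
tool_pos: [685.6, 217.3, 44.6]
tool_rot: [2.375, 2.055, 0.002]
force: [0.9, 0.7, -0.6]
gripper_width: 26.3
grip_force: 59.2
```

```bash
cat >> h.py <<'E'
def rep():
    s=state();r=s["tool_rot"];a=np.degrees(np.arctan2(r[1],r[0]));psi=(2*a-90)%180
    print("t%.2f"%s["t"],s["tool_pos"].round(1),"psi",psi.round(1),"w",round(s["gripper_width"],1),"F",s["force"].round(1),"gf",round(s["grip_force"]));return s
def held(zoff=22.2,sgn=-1):
    "jaws/pivot of held clip from scene cam; sgn -1: jaws along -ey"
    s=rep();z=s["tool_pos"][2]+zoff;c,im=snap("scene")
    y=np.radians(-8.33);ey=np.array([-np.sin(y),np.cos(y)])*sgn
    T=s["tool_pos"][:2]
    for nm,lo,hi,zz,off in(("piv",(0,0,95),(180,60,255),z+14,38),("jaw",(3,150,80),(16,255,255),z+8,92)):
        g=proj(c,[np.r_[T+ey*off,zz]])[0]
        for a,ce,l in blobs(hsvm(im,lo,hi),5):
            if np.hypot(*(ce-g))<14:
                W=plane(c,ce,zz)[0]-T;print(nm,a,ce.round(1),"ahead",(W@ey).round(1),"side",(W@[ey[1],-ey[0]]).round(1))
E
python3 -c "
from h import *
held()"
```

```text
t14.47 [685.6 217.3  44.6] psi 171.7 w 26.3 F [ 0.9  0.7 -0.6] gf 59
piv 52 [361.4 213.9] ahead 44.2 side -1.2
jaw 50 [342.9 216.2] ahead 95.6 side 16.0
jaw 38 [349.4 227.5] ahead 96.6 side -25.9
```

Call:
drive_tool([
  [[0,0,0,-0.04,0],[0,-0.04,-0.25,-0.04,0],[0,-0.09,-0.55,-0.04,0],[0,-0.14,-0.85,-0.04,0],[0,-0.17,-1.02,-0.04,0],[0,-0.18,-1.09,-0.04,0],[0,-0.18,-1.09,-0.04,0],[0,-0.18,-1.09,-0.04,0]],
])

```text
t: 15.52
tool_pos: [676.0, 163.1, 41.7]
tool_rot: [-2.375, -2.056, -0.0]
force: [0.1, -0.9, -0.5]
gripper_width: 26.3
grip_force: 59.2
```

```bash
python3 -c "
from h import *
held()
c,im=snap('wrist','w8')"
```

```text
t15.53 [676.  163.1  41.7] psi 171.8 w 26.3 F [ 0.1 -0.9 -0.5] gf 59
piv 51 [344.8 220. ] ahead 42.8 side -1.2
jaw 38 [332.3 233.9] ahead 95.4 side -25.8
```

No contact and one jaw is on each face, so I'll release.

Call:
drive_tool([
  [[0.35,0,0,0,0],[0.45,0,0,0,0],[0.6,0,0,0,0],[0.8,0,0,0,0],[1,0,0,0,0],[1,0,0,0,0],[1,0,0,0,0],[1,0,0,0.6,0],[1,0,0,1.4,0],[1,0,0,2.4,0],[1,0,0,3.4,0],[1,0,0,3.4,0],[1,0,0,3.4,0]],
])

```text
t: 17.25
tool_pos: [675.7, 162.6, 211.3]
tool_rot: [-2.376, -2.055, 0.001]
force: [-0.9, -0.3, -0.8]
gripper_width: 85.2
grip_force: 0.0
```

```bash
cat >> h.py <<'E'
CT=np.array([650.5,-15.3]);_y=np.radians(-8.33);EX=np.array([np.cos(_y),np.sin(_y)]);EY=np.array([-np.sin(_y),np.cos(_y)])
def placed(cam,side,zm,save=None):
    "clip on tablet: pivot & jaws in tablet frame (x,y); want piv |y|=137, orange ~ 87"
    c,im=snap(cam,save)
    for nm,lo,hi,zz,off in(("piv",(0,0,95),(180,60,255),zm+14,137),("jaw",(3,150,60),(16,255,255),zm+10,87)):
        g=proj(c,[np.r_[CT+EY*off*side,zz]])[0]
        for a,ce,l in blobs(hsvm(im,lo,hi),5):
            if np.hypot(*(ce-g))<(15 if cam!="wrist" else 40):
                W=plane(c,ce,zz)[0]-CT;print(cam,nm,a,ce.round(1),"x",(W@EX).round(1),"y",(W@EY).round(1))
E
python3 -c "
from h import *
rep()
for n in('scene','top','wrist'): placed(n,1,65,'p1'+n)
im=cv2.imread('pics/p1wrist.png')
"
```

```text
t17.25 [675.7 162.6 211.3] psi 171.7 w 85.2 F [-0.9 -0.3 -0.8] gf 0
scene piv 11 [352.  210.3] x -21.0 y 172.6
scene piv 41 [345.5 219. ] x -1.2 y 140.3
scene piv 5 [356. 221.] x 16.8 y 165.3
scene jaw 43 [330.6 230.2] x 14.0 y 84.9
top jaw 19 [243.9 186.1] x -10.8 y 90.0
wrist piv 341 [280.5 236.6] x 0.2 y 139.2
wrist jaw 130 [272.3 274.1] x -8.9 y 91.2
wrist jaw 129 [288.6 274. ] x 9.6 y 91.4
```

Run:
```python
from h import *
c=get_calibration("scene");im=cv2.imread("pics/s4.png")[:,:,::-1].copy()
o,d=ray(c,np.array([[u,v] for v in range(195,265) for u in range(262,345)]))
for y in(87,-87):
  for z in(65,140):
    p=proj(c,[np.r_[CT+6*EX+y*EY,z]])[0]
    q=np.round(p).astype(int);g=im[q[1]-6:q[1]+7,q[0]-6:q[0]+7].max(2).astype(int)
    m=np.zeros((420,560),np.uint8);m[q[1]-7:q[1]+8,q[0]-7:q[0]+8]=((im.max(2)>95)*255)[q[1]-7:q[1]+8,q[0]-7:q[0]+8]
    for a,ce,l in blobs(m,6):
        oo,dd=ray(c,ce);n=np.r_[EX,0];k=((np.r_[CT+6*EX,0]-oo)@n)/(dd[0]@n);W=oo+k*dd[0]
        print((y,z),p.round(1),a,ce.round(1),"y",((W[:2]-CT)@EY).round(1),"z",W[2].round(1),im[int(ce[1]),int(ce[0])])
```

```text
(87, 65) [329.7 229.6] 111 [333.5 231. ] y 101.0 z 48.4 [210 169 115]
(87, 140) [332.2 215.1] 84 [336.4 215.5] y 101.2 z 129.7 [113  88  61]
(-87, 65) [273.9 250.3] 83 [270.7 251.7] y -96.7 z 63.8 [190 153 105]
(-87, 65) [273.9 250.3] 12 [274.8 249.8] y -84.5 z 66.5 [98 88 73]
(-87, 140) [273.4 236.4] 56 [267.8 237.8] y -102.8 z 143.6 [211 173 122]
(-87, 140) [273.4 236.4] 14 [273.9 235.8] y -85.7 z 142.4 [99 85 76]
```

Clamp 1 is seated, with jaws on both faces and its pivot within about 2 mm of target. Next is clamp 2.

Call:
drive_tool([
  [[1,-0.3,-0.1,0,1.5],[1,-0.8,-0.3,0,3.2],[1,-1.3,-0.5,0,4.9],[1,-1.8,-0.8,0,6.6],[1,-2.3,-1.0,0,8.3],[1,-2.8,-1.2,0,10.0],[1,-3.3,-1.5,0,11.7],[1,-3.8,-1.7,0,13.4],[1,-4.2,-1.9,0,15.1],[1,-4.3,-1.93,0,16.8],[1,-4.3,-1.93,0,17.83],[1,-4.3,-1.93,0,17.83],[1,-4.3,-1.93,0,17.83]],
])

```text
t: 19.02
tool_pos: [460.7, 66.2, 211.1]
tool_rot: [0.236, -3.132, -0.0]
force: [-0.9, 0.0, 0.0]
gripper_width: 85.5
grip_force: 0.0
```

```bash
python3 -c "
from h import *
rep();c,im=snap('wrist','w9')
for b in clips(c,im): print(b[0].round(1),b[1].round(1),b[2].round(1),b[3])
for n in('scene','top'): placed(n,1,65)
"
```

```text
t19.02 [460.7  66.2 211.1] psi 98.6 w 85.5 F [-0.9  0.   0. ] gf 0
[496.4  71.1] 15.3 51.8 282
[496.4  71.1] 3.9 52.9 282
[508.5 -66.3] 17.3 49.3 320
[ 488.1 -233.7] 1.5 52.1 332
scene piv 12 [351.5 210.1] x -22.2 y 171.6
scene piv 65 [345.6 219.1] x -0.8 y 140.6
scene jaw 40 [330.7 230. ] x 13.5 y 85.4
top piv 49 [227.4 180.3] x -0.1 y 141.2
top jaw 20 [244. 186.] x -10.3 y 90.0
```

Call:
drive_tool([
  [[1,-0.03,-0.03,-0.8,0.15],[1,-0.03,-0.03,-1.7,0.15],[1,-0.03,-0.03,-2.6,0.15],[1,-0.03,-0.03,-3.5,0.15],[1,-0.03,-0.03,-4.1,0.15],[1,-0.03,-0.03,-4.4,0.15],[1,-0.03,-0.03,-4.4,0.15],[1,-0.03,-0.03,-4.4,0.15],[0.6,-0.03,-0.03,-4.4,0.15],[0.3,-0.03,-0.03,-4.4,0.15],[0,-0.03,-0.03,-4.4,0.15],[0,-0.03,-0.03,-4.4,0.15],[0,-0.03,-0.03,-4.4,0.15],[0,-0.03,-0.03,-4.4,0.15],[0,-0.03,-0.03,-4.4,0.15]],
])

```text
t: 21.05
tool_pos: [461.0, 64.9, -6.6]
tool_rot: [-0.263, 3.127, 0.0]
force: [-1.7, 0.4, 12.4]
gripper_width: 26.1
grip_force: 59.0
```

Call:
drive_tool([
  [[0,0,0,0.3,0],[0,0,0,1.2,0],[0,0,0.5,2.2,-1.0],[0,0,1.5,2.7,-2.7],[0,0,2.5,2.7,-4.4],[0,0.4,3.22,2.7,-6.1],[0,1.1,3.22,2.7,-7.8],[0,1.8,3.22,2.7,-9.5],[0,2.5,3.22,2.7,-11.2],[0,3.2,3.22,2.7,-12.9],[0,3.9,3.22,2.6,-14.6],[0,4.5,3.22,2.52,-16.3],[0,4.5,3.22,2.52,-17.98],[0,4.5,3.22,2.52,-17.98],[0,4.5,3.22,2.52,-17.98],[0,4.5,3.22,2.52,-17.98]],
])

```text
t: 23.05
tool_pos: [684.2, 225.8, 118.1]
tool_rot: [2.374, 2.057, 0.0]
force: [0.1, 0.5, 0.0]
gripper_width: 26.3
grip_force: 59.6
```

```bash
python3 -c "
from h import *
held(20.6)"
```

```text
t23.05 [684.2 225.8 118.1] psi 171.8 w 26.3 F [0.1 0.5 0. ] gf 60
piv 5 [358. 195.] ahead 63.9 side 17.8
piv 54 [368.  197.4] ahead 42.2 side -0.5
jaw 46 [348.9 200. ] ahead 92.7 side 16.1
jaw 32 [355.9 212.2] ahead 94.7 side -28.0
```

Call:
drive_tool([
  [[0,-0.02,-0.2,0.03,0],[0,-0.07,-0.55,0.03,0],[0,-0.12,-0.9,0.03,0],[0,-0.15,-1.2,0.03,0],[0,-0.16,-1.28,0.03,0],[0,-0.16,-1.28,0.03,0],[0,-0.16,-1.28,0.03,0]],
])

```text
t: 23.98
tool_pos: [676.5, 162.1, 119.2]
tool_rot: [-2.375, -2.056, -0.0]
force: [0.3, 0.6, 0.2]
gripper_width: 26.1
grip_force: 59.6
```

```bash
python3 -c "
from h import *
held(20.6)"
```

```text
t23.98 [676.5 162.1 119.2] psi 171.8 w 26.1 F [0.3 0.6 0.2] gf 60
piv 58 [348.9 205.1] ahead 40.4 side -1.9
jaw 14 [328.5 205. ] ahead 89.5 side 23.8
jaw 38 [335.3 219.4] ahead 93.8 side -26.1
```

Call:
drive_tool([
  [[0.35,0,0,0,0],[0.45,0,0,0,0],[0.6,0,0,0,0],[0.8,0,0,0,0],[1,0,0,0,0],[1,0,0,0,0],[1,0,0,0,0],[1,0,0,0.6,0],[1,0,0,1.4,0],[1,0,0,2.2,0],[1,0,0,2.8,0],[1,0,0,2.8,0],[1,0,0,2.8,0]],
])

```text
t: 25.65
tool_pos: [676.0, 161.6, 258.1]
tool_rot: [-2.375, -2.055, 0.002]
force: [-0.3, -1.1, -0.6]
gripper_width: 85.2
grip_force: 0.0
```

```bash
python3 -c "
from h import *
rep()
for n in('scene','top','wrist'): placed(n,1,140,'p2'+n)
print('low');placed('scene',1,65)
c,im=snap('top')
print([ (b[0].round(1),b[1].round(1)) for b in clips(c,im,minp=6)])
"
```

```text
t25.65 [676.  161.6 258.1] psi 171.7 w 85.2 F [-0.3 -1.1 -0.6] gf 0
scene piv 53 [349.  203.5] x -2.5 y 141.7
scene jaw 43 [333.3 215.4] x 13.8 y 85.4
top jaw 14 [242.1 174.6] x 10.2 y 93.7
top jaw 39 [242.9 183.5] x -15.2 y 88.1
wrist piv 211 [279.9 219.2] x 0.3 y 168.1
wrist piv 379 [279.8 245.8] x 0.3 y 140.3
wrist piv 17 [272.6 265.6] x -6.8 y 118.5
wrist piv 7 [258. 272.] x -21.6 y 111.2
wrist jaw 31 [272.9 259. ] x -6.6 y 123.8
wrist jaw 30 [286.5 259.1] x 7.1 y 123.8
wrist jaw 139 [287.9 285.4] x 9.0 y 93.1
wrist jaw 137 [271.6 285.7] x -8.1 y 92.8
low
scene piv 35 [345.8 219.5] x 0.8 y 140.3
scene piv 6 [356.5 221. ] x 17.4 y 166.6
scene jaw 44 [333.3 215.5] x -28.1 y 114.9
scene jaw 44 [330.6 230. ] x 13.6 y 85.2
[(array([ 488.7, -232.6]), np.float64(4.9))]
```

Both left clamps are seated. Clamp 3 goes to the lower right mark.

Call:
drive_tool([
  [[1,-0.5,-0.2,0,1.5],[1,-1.1,-0.6,0,3.2],[1,-1.7,-1.1,0,4.9],[1,-2.3,-1.6,0,6.6],[1,-2.8,-2.2,0,8.3],[1,-3.3,-2.8,-0.2,10.0],[1,-3.7,-3.4,-0.4,11.7],[1,-4.0,-4.0,-0.6,13.4],[1,-4.08,-4.5,-0.8,15.1],[1,-4.08,-4.78,-0.94,16.8],[1,-4.08,-4.78,-0.94,18.5],[1,-4.08,-4.78,-0.94,19.2],[1,-4.08,-4.78,-0.94,19.2],[1,-4.08,-4.78,-0.94,19.2]],
])

```text
t: 27.65
tool_pos: [472.3, -77.3, 212.0]
tool_rot: [0.461, -3.107, -0.0]
force: [-0.7, 0.0, -0.2]
gripper_width: 85.5
grip_force: 0.0
```

```bash
python3 -c "
from h import *
rep();c,im=snap('wrist','w10')
for b in clips(c,im): print(b[0].round(1),b[1].round(1),b[2].round(1),b[3])
placed('scene',1,140);placed('scene',1,65)
"
```

```text
t27.65 [472.3 -77.3 212. ] psi 106.9 w 85.5 F [-0.7  0.  -0.2] gf 0
[507.6 -67.4] 12.8 50.4 264
[507.6 -67.4] 24.4 51.6 264
[ 488.7 -233.5] 2.9 49.4 374
scene piv 65 [349.6 203.9] x -0.7 y 142.6
scene piv 45 [345.4 218.9] x 38.8 y 108.7
scene jaw 45 [333.4 215.1] x 12.9 y 86.2
scene piv 45 [345.3 219. ] x -1.5 y 139.9
scene jaw 45 [333.4 215.1] x -29.3 y 116.0
scene jaw 39 [330.6 230.1] x 13.7 y 85.1
```

Call:
drive_tool([
  [[1,-0.03,-0.03,-0.8,0.15],[1,-0.03,-0.03,-1.7,0.15],[1,-0.03,-0.03,-2.6,0.15],[1,-0.03,-0.03,-3.5,0.15],[1,-0.03,-0.03,-4.1,0.15],[1,-0.03,-0.03,-4.4,0.15],[1,-0.03,-0.03,-4.4,0.15],[1,-0.03,-0.03,-4.4,0.15],[0.6,-0.03,-0.03,-4.4,0.15],[0.3,-0.03,-0.03,-4.4,0.15],[0,-0.03,-0.03,-4.4,0.15],[0,-0.03,-0.03,-4.4,0.15],[0,-0.03,-0.03,-4.4,0.15],[0,-0.03,-0.03,-4.4,0.15],[0,-0.03,-0.03,-4.4,0.15]],
])

```text
t: 29.68
tool_pos: [472.4, -79.1, -6.0]
tool_rot: [-0.487, 3.101, -0.002]
force: [-2.6, 1.0, 12.2]
gripper_width: 26.0
grip_force: 58.8
```

Call:
drive_tool([
  [[0,0,0,0.3,0],[0,0,0,1.0,0],[0,0,-0.6,1.8,1.2],[0,0,-1.5,2.1,2.9],[0,0.1,-2.5,2.1,4.6],[0,0.6,-3.3,2.1,6.3],[0,1.3,-3.57,2.1,8.0],[0,2.1,-3.57,1.9,9.7],[0,2.85,-3.57,1.5,10.65],[0,2.85,-3.57,1.1,10.65],[0,2.85,-3.57,1.02,10.65],[0,2.85,-3.57,1.02,10.65],[0,2.85,-3.57,1.02,10.65]],
])

```text
t: 31.3
tool_pos: [613.8, -257.8, 44.6]
tool_rot: [-2.055, 2.376, -0.002]
force: [-0.2, -0.5, -0.1]
gripper_width: 26.0
grip_force: 59.5
```

```bash
python3 -c "
from h import *
held(20,1)"
```

```text
t31.30 [ 613.8 -257.8   44.6] psi 171.7 w 26.0 F [-0.2 -0.5 -0.1] gf 59
piv 51 [233.5 260.6] ahead 43.3 side 0.9
piv 6 [245.5 262. ] ahead 71.5 side 17.5
jaw 48 [247.3 250.1] ahead 89.3 side -18.1
jaw 36 [253.6 262.7] ahead 91.6 side 25.0
```

Call:
drive_tool([
  [[0,0.03,0.2,0.01,0],[0,0.1,0.6,0.01,0],[0,0.16,1.0,0.01,0],[0,0.2,1.25,0.01,0],[0,0.22,1.36,0.01,0],[0,0.22,1.36,0.01,0],[0,0.22,1.36,0.01,0]],
])

```text
t: 32.22
tool_pos: [624.4, -189.8, 43.7]
tool_rot: [2.055, -2.376, 0.0]
force: [-0.4, -0.0, -0.7]
gripper_width: 26.2
grip_force: 59.5
```

```bash
python3 -c "
from h import *
held(20,1)"
```

```text
t32.23 [ 624.4 -189.8   43.7] psi 171.7 w 26.2 F [-0.4 -0.  -0.7] gf 59
piv 45 [257.8 252.3] ahead 43.9 side 1.5
jaw 17 [268.9 242.6] ahead 84.5 side -18.4
jaw 37 [276.8 254.6] ahead 90.6 side 25.4
```

Call:
drive_tool([
  [[0,0,0,0.02,0],[0.35,0,0,0.02,0],[0.45,0,0,0.02,0],[0.6,0,0,0.02,0],[0.8,0,0,0.02,0],[1,0,0,0.02,0],[1,0,0,0.02,0],[1,0,0,0.02,0],[1,0,0,0.6,0],[1,0,0,1.4,0],[1,0,0,2.4,0],[1,0,0,3.4,0],[1,0,0,3.4,0],[1,0,0,3.4,0]],
])

```text
t: 34.02
tool_pos: [624.2, -189.2, 213.3]
tool_rot: [2.055, -2.376, -0.0]
force: [-0.2, 0.1, 0.1]
gripper_width: 85.3
grip_force: 0.0
```

```bash
python3 -c "
from h import *
rep()
for n in('scene','top','wrist'): placed(n,-1,65,'p3'+n)
"
```

```text
t34.02 [ 624.2 -189.2  213.3] psi 171.7 w 85.3 F [-0.2  0.1  0.1] gf 0
scene piv 46 [255.9 252.3] x -0.4 y -137.4
scene jaw 53 [274.1 249.6] x 9.4 y -87.6
top piv 6 [319.  189.8] x 5.3 y -135.4
top jaw 18 [302.  193.1] x -10.3 y -86.0
wrist piv 328 [278.  234.5] x -0.6 y -137.9
wrist piv 10 [263.3 230.8] x 15.1 y -142.1
wrist piv 6 [292.3 231.8] x -16.0 y -141.0
wrist piv 14 [292.  242.5] x -15.9 y -128.5
wrist piv 8 [292.  254.5] x -16.1 y -114.0
wrist jaw 127 [270.1 271.5] x 8.3 y -90.5
wrist jaw 143 [286.  272.3] x -9.8 y -89.5
```

Call:
drive_tool([
  [[1,-0.3,-0.1,0,-1.5],[1,-0.8,-0.2,0,-3.2],[1,-1.4,-0.4,0,-4.9],[1,-2.0,-0.5,0,-6.6],[1,-2.6,-0.7,0,-8.3],[1,-3.1,-0.8,0,-10.0],[1,-3.47,-0.91,0,-11.7],[1,-3.47,-0.91,0,-13.27],[1,-3.47,-0.91,0,-13.27],[1,-3.47,-0.91,0,-13.27]],
])

```text
t: 35.42
tool_pos: [450.8, -234.6, 213.1]
tool_rot: [0.062, -3.14, -0.001]
force: [0.1, 0.4, -1.0]
gripper_width: 85.1
grip_force: 0.0
```

```bash
python3 -c "
from h import *
rep();c,im=snap('wrist','w11')
for b in clips(c,im): print(b[0].round(1),b[1].round(1),b[2].round(1),b[3])
for s in(1,-1): placed('scene',s,65)
"
```

```text
t35.42 [ 450.8 -234.6  213.1] psi 92.3 w 85.1 F [ 0.1  0.4 -1. ] gf 0
[ 487.8 -234.1] -1.7 52.2 252
[ 487.8 -234.1] 10.1 52.2 252
scene piv 5 [341.  210.6] x -32.6 y 142.2
scene piv 47 [345.3 219. ] x -1.2 y 140.0
scene piv 8 [338.5 225.2] x 10.0 y 111.8
scene jaw 45 [333.3 215.1] x -29.5 y 115.7
scene jaw 39 [330.5 230.1] x 13.6 y 84.7
scene piv 5 [262.  244.6] x -16.3 y -113.3
scene piv 68 [255.8 251.9] x -1.8 y -137.3
scene piv 5 [245. 249.] x -21.7 y -161.4
scene jaw 52 [274.  249.6] x 9.2 y -87.8
```

Call:
drive_tool([
  [[1,-0.04,-0.03,-0.8,0.2],[1,-0.04,-0.03,-1.7,0.2],[1,-0.04,-0.03,-2.6,0.2],[1,-0.04,-0.03,-3.5,0.2],[1,-0.04,-0.03,-4.1,0.2],[1,-0.04,-0.03,-4.42,0.2],[1,-0.04,-0.03,-4.42,0.2],[1,-0.04,-0.03,-4.42,0.2],[0.6,-0.04,-0.03,-4.42,0.2],[0.3,-0.04,-0.03,-4.42,0.2],[0,-0.04,-0.03,-4.42,0.2],[0,-0.04,-0.03,-4.42,0.2],[0,-0.04,-0.03,-4.42,0.2],[0,-0.04,-0.03,-4.42,0.2],[0,-0.04,-0.03,-4.42,0.2]],
])

```text
t: 37.45
tool_pos: [450.3, -236.9, -5.3]
tool_rot: [-0.091, 3.137, -0.002]
force: [-2.5, 2.8, 13.0]
gripper_width: 26.1
grip_force: 58.9
```

Call:
drive_tool([
  [[0,0,0,0.3,0],[0,0,0,1.2,0],[0,0,-0.2,2.2,1.2],[0,0.1,-0.52,2.7,2.9],[0,0.4,-0.52,2.7,4.6],[0,0.9,-0.52,2.7,6.3],[0,1.5,-0.52,2.7,8.0],[0,2.1,-0.52,2.7,9.7],[0,2.7,-0.52,2.6,11.4],[0,3.28,-0.52,2.52,13.05],[0,3.28,-0.52,2.52,13.05],[0,3.28,-0.52,2.52,13.05],[0,3.28,-0.52,2.52,13.05]],
])

```text
t: 39.08
tool_pos: [612.0, -262.4, 119.1]
tool_rot: [2.051, -2.379, -0.0]
force: [-0.1, -0.6, -0.3]
gripper_width: 26.2
grip_force: 59.5
```

```bash
python3 -c "
from h import *
held(19.5,1)"
```

```text
t39.08 [ 612.  -262.4  119.1] psi 171.5 w 26.2 F [-0.1 -0.6 -0.3] gf 59
piv 53 [229.1 247.5] ahead 43.9 side 1.7
jaw 57 [243.7 236.6] ahead 89.8 side -17.8
jaw 37 [249.6 249.5] ahead 90.9 side 24.3
```

Call:
drive_tool([
  [[0,0.06,0.2,0.03,0],[0,0.13,0.6,0.03,0],[0,0.19,1.0,0.03,0],[0,0.24,1.3,0.03,0],[0,0.26,1.45,0.03,0],[0,0.26,1.45,0.03,0],[0,0.26,1.45,0.03,0]],
])

```text
t: 40.0
tool_pos: [626.0, -190.3, 120.2]
tool_rot: [2.052, -2.378, 0.0]
force: [0.9, 0.8, -1.7]
gripper_width: 25.6
grip_force: 59.5
```

```bash
python3 -c "
from h import *
held(19.5,1)"
```

```text
t40.00 [ 626.  -190.3  120.2] psi 171.6 w 25.6 F [ 0.9  0.8 -1.7] gf 59
piv 51 [257.  238.9] ahead 44.9 side 2.9
piv 38 [256.  252.6] ahead 28.2 side 39.6
jaw 37 [269.5 227.6] ahead 88.7 side -20.1
jaw 46 [276.9 241. ] ahead 91.2 side 25.6
```

Call:
drive_tool([
  [[0.35,0,0,0,0],[0.45,0,0,0,0],[0.6,0,0,0,0],[0.8,0,0,0,0],[1,0,0,0,0],[1,0,0,0,0],[1,0,0,0,0],[1,0,0,0.6,0],[1,0,0,1.4,0],[1,0,0,2.2,0],[1,0,0,2.8,0],[1,0,0,2.8,0],[1,0,0,2.8,0]],
])

```text
t: 41.68
tool_pos: [625.6, -189.6, 259.1]
tool_rot: [2.053, -2.378, -0.002]
force: [-0.2, 0.2, -0.2]
gripper_width: 85.5
grip_force: 0.0
```

```bash
python3 -c "
from h import *
rep()
for n in('scene','top','wrist'): placed(n,-1,140,'p4'+n)
for s in(1,-1): print(s);placed('scene',s,65)
print('LH');placed('scene',1,140);
"
```

```text
t41.67 [ 625.6 -189.6  259.1] psi 171.6 w 85.5 F [-0.2  0.2 -0.2] gf 0
scene piv 51 [254.4 238.3] x -0.2 y -137.5
scene piv 42 [256.  252.5] x 40.7 y -148.4
scene jaw 62 [273.3 235.5] x 8.9 y -88.2
top jaw 14 [304.3 182. ] x 11.1 y -86.3
top jaw 41 [302.7 190.9] x -15.2 y -84.8
wrist piv 13 [257.  215.6] x 21.1 y -169.6
wrist piv 217 [279.5 218.9] x -0.2 y -166.2
wrist piv 5 [300.2 224. ] x -20.1 y -161.0
wrist piv 6 [298.3 230.5] x -18.5 y -154.3
wrist piv 12 [296.2 240.5] x -16.6 y -143.8
wrist piv 362 [279.8 245.4] x -0.5 y -138.5
wrist piv 36 [299.7 255.9] x -20.4 y -127.1
wrist piv 13 [286.5 265.2] x -7.3 y -116.8
wrist jaw 31 [273.2 258.8] x 6.1 y -121.8
wrist jaw 38 [286.2 258.6] x -7.1 y -122.0
wrist jaw 136 [271.1 284.7] x 8.5 y -91.5
wrist jaw 135 [287.7 283.6] x -9.0 y -92.9
1
scene piv 5 [341.  210.6] x -32.6 y 142.2
scene piv 46 [345.3 219. ] x -1.5 y 140.1
scene piv 8 [338.5 225.2] x 10.0 y 111.8
scene jaw 44 [333.4 215.2] x -29.2 y 115.7
scene jaw 39 [330.5 230.1] x 13.6 y 84.7
-1
scene piv 51 [254.4 238.3] x -43.6 y -125.7
scene piv 41 [256.  252.6] x 0.8 y -137.6
scene jaw 61 [273.5 235.5] x -33.4 y -72.1
scene jaw 49 [274.  249.7] x 9.5 y -88.1
LH
scene piv 66 [349.5 203.8] x -0.9 y 142.6
scene piv 5 [336.  203.8] x -15.6 y 108.2
scene piv 45 [345.4 218.9] x 38.8 y 108.7
scene jaw 46 [333.3 215. ] x 12.5 y 86.1
```

All four clamps are on. Moving to the dial for the green setting.

Call:
drive_tool([
  [[1,-0.8,0.5,0,-0.7],[1,-1.5,1.5,0,-1.5],[1,-2.0,2.6,0,-2.3],[1,-2.4,3.7,0,-3.1],[1,-2.6,4.8,0,-3.9],[1,-2.8,5.9,0,-4.7],[1,-2.94,7.0,0,-5.5],[1,-2.94,8.1,0,-6.3],[1,-2.94,9.2,0,-6.87],[1,-2.94,10.3,0,-6.87],[1,-2.94,11.3,-0.3,-6.87],[1,-2.94,11.9,-0.7,-6.87],[1,-2.94,11.9,-0.8,-6.87],[1,-2.94,11.9,-0.8,-6.87],[1,-2.94,11.9,-0.8,-6.87]],
])

```text
t: 43.85
tool_pos: [479.5, 404.3, 221.0]
tool_rot: [-1.082, 2.948, 0.0]
force: [0.5, 0.3, 1.3]
gripper_width: 85.8
grip_force: 0.0
```

```bash
cat >> h.py <<'E'
def dial():
    c,im=snap("wrist");m=hsvm(im,(0,0,140),(180,70,255));C=np.array([478.4,405.6])
    for a,ce,l in blobs(m,20):
        W=plane(c,ce,90)[0]-C
        if np.hypot(*W)<28:
            r=cv2.minAreaRect(np.argwhere(l)[:,::-1].astype(np.float32));b=plane(c,cv2.boxPoints(r),90)
            v=max([b[0]-b[3],b[1]-b[0]],key=np.linalg.norm);print("pointer",a,W.round(1),"radial",np.degrees(np.arctan2(*W[::-1]))%360,"axis",np.degrees(np.arctan2(*v[::-1]))%180)
    for nm,lo,hi in(("red",(0,120,80),(4,255,255)),("green",(50,80,50),(85,255,255))):
        for a,ce,l in blobs(hsvm(im,lo,hi),30):
            W=plane(c,ce,50)[0]-C
            if np.hypot(*W)<55: print(nm,a,(W+C).round(1),np.degrees(np.arctan2(*W[::-1]))%360)
E
python3 -c "
from h import *
rep();dial()"
```

```text
t43.85 [479.5 404.3 221. ] psi 130.3 w 85.8 F [0.5 0.3 1.3] gf 0
pointer 75 [-11.2  -9.6] radial 220.73326002401163 axis 40.393738357904056
red 76 [445.6 377.5] 220.57721055544783
green 67 [440.5 426. ] 151.78754579263742
```

Call:
drive_tool([
  [[1,-0.02,0.03,-0.8,0],[1,-0.02,0.03,-1.7,0],[0.7,-0.02,0.03,-2.5,0],[0.5,-0.02,0.03,-3.0,0],[0.4,-0.02,0.03,-3.28,0],[0.4,-0.02,0.03,-3.28,0],[0,-0.02,0.03,-3.28,0],[0,-0.02,0.03,-3.28,0],[0,-0.02,0.03,-3.28,0],[0,-0.02,0.03,-3.28,0],[0,-0.02,0.03,-3.28,0]],
])

```text
t: 45.28
tool_pos: [479.3, 407.0, 57.9]
tool_rot: [-1.083, 2.946, -0.0]
force: [0.5, -1.7, 6.6]
gripper_width: 12.6
grip_force: 60.0
```

Call:
drive_tool([
  [[0,0,0,0,-1.2],[0,0,0,0,-2.6],[0,0,0,0,-4.0],[0,0,0,0,-5.4],[0,0,0,0,-6.8],[0,0,0,0,-8.2],[0,0,0,0,-9.6],[0,0,0,0,-10.8],[0,0,0,0,-11.5],[0,0,0,0,-11.5],[0,0,0,0,-11.5],[0.5,0,0,0,-11.5],[0.5,0,0,0,-11.5],[0.5,0,0,0.5,-11.5],[0.6,0,0,1.2,-11.5],[0.8,0,0,2.2,-11.5],[1,0,0,3.2,-11.5],[1,0,0,3.2,-11.5],[1,0,0,3.2,-11.5]],
])

```text
t: 47.65
tool_pos: [477.6, 406.8, 215.7]
tool_rot: [-0.776, -3.044, 0.0]
force: [-0.2, 0.9, -1.4]
gripper_width: 85.6
grip_force: 0.0
```

```bash
python3 -c "
from h import *
rep();dial()
for z in(140,65): 
  for s in(1,-1): print(s,z);placed('scene',s,z)
c,im=snap('scene','fin');t=snap('top')[1]
v=np.hstack([cv2.resize(im[170:290,220:390],(480,339)),cv2.resize(t[150:260,195:345],(320,235))[:, :] if 0 else cv2.copyMakeBorder(cv2.resize(t[150:260,195:345],(320,235)),0,104,0,0,0)])
cv2.imwrite('pics/v12.png',v[:,:,::-1])
"
```

```text
t47.65 [477.6 406.8 215.7] psi 61.4 w 85.6 F [-0.2  0.9 -1.4] gf 0
pointer 85 [-12.7   6.3] radial 153.61113062775016 axis 151.3040976539565
pointer 65 [ 10.2 -20.6] radial 296.26090335058683 axis 61.500082418850134
red 76 [445.3 377.2] 220.5925943908352
green 69 [440.3 425.5] 152.37169710019006
1 140
scene piv 65 [349.6 203.9] x -0.7 y 142.6
scene piv 5 [336.  203.8] x -15.6 y 108.2
scene piv 44 [345.3 219. ] x 38.9 y 108.4
scene jaw 45 [333.4 215.1] x 12.9 y 86.2
-1 140
scene piv 6 [242.5 235. ] x -21.6 y -162.4
scene piv 73 [254.  238.4] x -0.2 y -138.5
scene piv 55 [256.  251.8] x 38.7 y -147.6
scene jaw 62 [273.3 235.5] x 8.9 y -88.2
1 65
scene piv 44 [345.3 219. ] x -1.4 y 140.1
scene piv 7 [338.  225.6] x 10.4 y 110.0
scene jaw 45 [333.4 215.1] x -29.3 y 116.0
scene jaw 39 [330.5 230.3] x 14.2 y 84.4
-1 65
scene piv 73 [254.  238.4] x -43.7 y -126.8
scene piv 61 [255.6 252.4] x -0.2 y -138.5
scene jaw 60 [273.4 235.5] x -33.4 y -72.4
scene jaw 51 [274.1 249.7] x 9.7 y -87.7
```

View pics/v12.png

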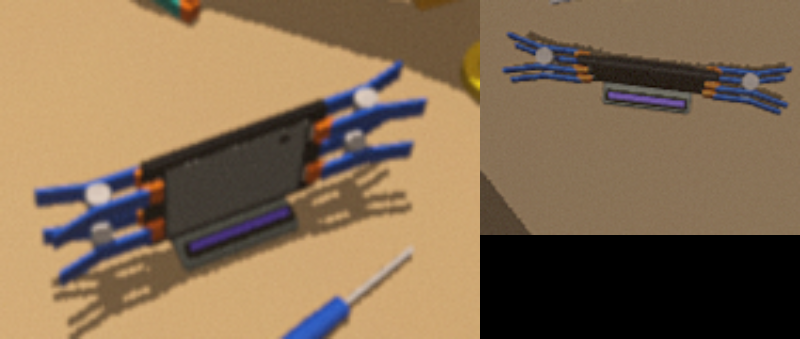

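The picture shows all four clamps level on the side edges with jaws on both faces, two on each side. The dial pointer is at 151.3° against the green dot at 151.4°, and the gripper is clear of everything. Handing in.

```bash
python3 -c "
from workcell import close_job
print(close_job())"
```

```text
the job is handed in; nothing more can be done
None
```

I turned the dial to red, clipped all four blue clamps at the tablet's marks (two per side, about 2–3 mm off at most), turned the dial to green, let go and handed the job in at about 48 s; no verdict came back.

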